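# Clip onto the plate's tab and switch on the test stand

### The job

Squeeze the handles of the sprung brass clip and take it off its parking rail, then let it close upright on the bare metal tab that sticks up from the black plate in the test stand: both jaws square on the tab, their full width on it and covering at least a quarter of its height, without the clip ever touching the fragile black plate below. Once the clip holds there by itself, throw the stand's toggle lever all the way over to its other side. Leave everything else on the bench where it stands.

Things in the scene. Friction and masses are not known exactly. Their poses are not given: they have to be found in the camera images.
- clip: loose sprung brass clip like a large clothes peg, 107 mm long, 22 wide, 100 g, starting upright on the parking rail, jaws down on its top edge. Origin on its pivot (barrel 36 mm long along y, 19 across); z up to the handles, y along the pivot and the gripped edge, x across: jaws and handles move along x. Half a turn about z changes nothing. Its jaws shut with about 8 N
- clip_handles (a point): midway between the two flat handles, 33 mm above the pivot. They run to 52 mm above the pivot, 22 mm wide (y), 4 mm thick, in a V: 46 mm over their outsides here, 57 at the top. Squeezing here takes 12 N, rising to 17 N; fully squeezed they meet a firm stop, upright and parallel, 25 mm over the outsides, where 20 to 60 N carries the clip firmly with its jaws about 28 mm apart
- clip_jaws (a point): midway between the lower ends of the shut jaws, 55 mm below the pivot (clip z = -55 mm). The flat jaw faces reach from here to 22 mm higher and are 22 mm wide (y). Fully squeezed, the jaws' lower ends are 34 mm apart inside, 52 mm over the outsides, and have risen 3 to 5 mm
- clip_lever_a: the clip's lever on its +x side (handle and jaw in one); its origin and axes are at the pivot, turned with the lever by 0 to 0.28 rad
- clip_lever_b: the clip's lever on its -x side, likewise; the two levers move together like a mirror pair
- rail: parking rail, fixed: upright steel strip 4 mm thick (x), 140 mm long (y), on a flat foot 70 x 150 x 12 mm. Origin under the centre of the foot; the strip's top edge is 100 mm above it, and the clip's jaw ends start 20 mm below that edge
- stand: test stand, fixed: flat grey base 110 (x) x 250 (y) x 25 mm, origin under its centre. Towards its -y end stands the black plate, towards its +y end the toggle switch
- plate: fragile black coated plate, fixed upright in the stand: 6 mm thick (x), 110 mm wide (y), 60 mm high; origin at the middle of its lower edge, 25 mm above the bench; its top edge is 85 mm above the bench. The only black plate with a metal tab
- tab: bare metal tab that stands up from the plate's top edge, near the end away from the switch: 4 mm thick (x), 44 mm wide (y), 40 mm high (z). Origin at the middle of its lower edge (where it meets the black plate, 85 mm above the bench), z up, its axes parallel to the stand's
- switch (a joint): angle of the stand's toggle lever, rad: about 0 leaning 0.5 rad to the stand's -x side, 0.5 upright, 1.0 fully over to the +x side. It turns about a line along the stand's y axis, 47 mm above the bench at stand x = 0, y = +85 mm. It moves with about 1 N at the ball and stays where it is left
- switch_tip (a point): centre of the 26 mm black ball on the lever's end, 80 mm from the lever's pivot; the lever is a 10 mm rod. The switch block below is 70 (x) x 50 (y) mm and its top is 50 mm above the bench; a barrel on the lever's pivot reaches 60 mm above the bench
- rack: white rack, fixed, 110 x 140 mm, holding three plain black plates without tabs, 90 mm high in all; leave alone
- meter: dark handheld multimeter lying face up, 180 x 85 x 35; origin under its centre (mm); leave alone
- tape: roll of beige tape lying flat, 100 across, 36 high (mm); leave alone
- beaker: glass beaker, 72 across the rim, 95 high (mm); leave alone
- dish: shallow glass dish, 96 across, 16 high (mm); leave alone
- tweezers: steel tweezers lying flat, 130 long (mm); leave alone
Things that resemble listed ones, but are neither listed nor needed, are in the scene too. What is shaped like the rail but orange or turquoise is not meant.

How it is judged:
By the outcome, as a careful person would: the job done as asked, in the order asked, and still so for the second after the job is handed in, with the robot touching nothing.
It also fails if it takes over 54 s, if anything falls off the work surface, if the arm or the gripper's body presses on something with over 40 N, if the wrist force passes 120 N, or if a joint passes its speed limit or range.

### The arm

A 6-joint arm with a two-finger parallel gripper is mounted at the origin on the work surface. World frame = base frame: x ahead of the robot, y to its left, z up, the work surface at z = 0. Lengths are in mm, angles in rad, forces in N, time in s.
With the tool pointing down it reaches from about 350 to 875 mm from the base axis. Payload 15.5 kg.
Tool frame: the origin (TCP) lies between the finger pads; the fingertips stand 22 mm ahead of it and the grasp point (between the pads) lies 3 mm ahead of it; z points along the fingers, y is the direction in which the jaws open and shut (so a half turn about z gives the same grasp; the last joint's range is limited). The gripper opens to 85 mm and grips with 20 to 120 N. Pads are 22 mm wide; open, the fingers measure 114 mm over their backs; the gripper's body (76 mm by 85 mm) begins 54 mm behind the grasp point. The pads swing forward as they close: fully open they stand 13 mm farther back than shut.
Start: joints at [-1.256, 0.494, 1.345, -0, 1.302, -0.096], TCP at [249.017, -573.251, 253.277] pointing down, gripper open.
Joint ranges: [-2.91, 2.91], [-0.82, 2.16], [0.22, 2.67], [-1.22, 4.37], [0.12, 2.79], [-3.08, 3.08]. Speed limits (rad/s): [1.89, 1.89, 2.57, 3.01, 3.01, 3.01].

### API

Orientations are given as a rotation vector (axis times angle).
In Python, from rig import telemetry, snapshot, close_job, boxes_of gives the robot as it stands.
- The arm moves only by the shell command python3 -m jog 'ROWS' [OPENING]. ROWS is JSON, a list of rows, each a list of 2 entries, a list of its own where there are three numbers: the shift along the tool's x, y, z in cm, then the turn about the tool's z in units of 5 degrees (1.0 is 5 degrees). In form: [[[x, y, z], roll], ...]. A call has 1 to 12 rows; each row shifts and turns the commanded pose from where the row before left it, along the tool's axes as they then stand; what a row does not reach is not made up. A row lasts 1/12 s, in which the tool goes at most 41.7 mm and 7.16 degrees, less where a joint would pass 70% of its speed; a pose out of reach is approached as far as the arm can. A call with a gripper value outside its range is refused whole. OPENING is the finger opening in cm, from 0 to 8.54, set as the call begins (- or left out, the last holds). The fingers move at their own pace and stop on an object; the grip force is fixed at half the most. Time passes only in rows, so rows that do not move let the fingers close. It gives the time, the measured TCP pose, the force and the opening at its end, in the units of the state.
- telemetry.sense(): the state, without advancing time (a new reading comes with each control period).
- snapshot(name): name is "side" or "top"; returns a dict with "color" (400x640x3 uint8, red, green, blue), "fovy" (degrees; the focal length in pixels is half the picture's height over the tangent of half this angle, whatever the lens; pixels are square), "cx", "cy" (the principal point, pixels), "R" (3x3) and "t" (3): a world point X has camera coordinates R X + t. Camera axes: x right, y down, z forward; pixel columns grow to the right and rows downward; lengths in mm; the calibration is good to about 2 mm. A picture is of the moment at which its call begins. There is no depth.
- close_job(): hands the job in, once; it reports no verdict.
Trained networks look in a picture, given as the dict that the camera call returned (one of the last four; its "shot" number tells which), for a name from the list of things; names that differ only in an ending like _2 or _b are one class to them, and where a whole thing is asked for, a point or a joint stands for the part that bears it (a point fixed in the world has none). Each returns a list of dicts, best first, with "score" (0 to 1); they miss things now and then, are a little off and sometimes report something else, mostly with a low value. They report only what shows in the picture. A call takes as long as a camera call. They do not tell look-alikes from the thing itself.
- boxes_of(name, picture): "position" ([x, y, z] in mm, in world coordinates, good to about 4 mm: the middle of the surface that is visible of it).
The state is a dict: "clock": time; "joint_positions": joint angles; "qd": joint speeds; "joint_torque": joint torques, N m; "position": TCP position; "orientation": TCP orientation; "ft_force": force on the tool from outside, world axes, zero at the start; "wrist_torque": the same for the moment, N m; "opening": finger opening in mm.
Only numpy, scipy, OpenCV 4.12 (cv2) and the standard library are available. Lean on these libraries where they do the work, as an engineer would, in place of code of your own. Each camera call takes 0.05 s, during which the arm holds its last target. There are 200 camera calls.

## Working session

There is one attempt and no reset: what is moved stays moved. The work goes in short steps, Python scripts to look and compute and a shell command to move; the robot and the scene stay as the last step left them, time stands still between calls to the robot, and variables do not carry over. Pictures are saved under pics/ and viewed, about 8 in all and at most 12, crops included, and the job is handed in when it is done.

```bash
ls; mkdir -p pics
cat > h.py <<'E'
import numpy as np, cv2
from rig import telemetry, snapshot, close_job, boxes_of
def K(s):
    h=s["color"].shape[0]; return h/2/np.tan(np.radians(s["fovy"])/2)
def proj(s,X):
    c=np.array(s["R"])@np.array(X,float)+np.array(s["t"]); f=K(s)
    return np.array([s["cx"]+f*c[0]/c[2], s["cy"]+f*c[1]/c[2]])
def ray_z(s,u,v,z):
    "world point on pixel ray at height z"
    R=np.array(s["R"]);t=np.array(s["t"]);f=K(s)
    d=R.T@np.array([(u-s["cx"])/f,(v-s["cy"])/f,1]);o=-R.T@t
    return o+d*(z-o[2])/d[2]
def save(s,name,crop=None,k=1):
    im=s["color"][:,:,::-1]
    if crop: u0,v0,u1,v1=crop; im=im[v0:v1,u0:u1]
    cv2.imwrite("pics/"+name,cv2.resize(im,None,fx=k,fy=k,interpolation=cv2.INTER_CUBIC))
E
python3 - <<'E'
from h import *
np.set_printoptions(precision=1,suppress=True)
print(telemetry.sense())
S={}
for c in ("top","side"):
    s=snapshot(c);S[c]=s;save(s,c+"0.png",k=1.25)
    print(c,s["fovy"],s["cx"],s["cy"],-np.array(s["R"]).T@np.array(s["t"]))
    for n in ("clip","clip_handles","rail","stand","plate","tab","switch_tip","rack","meter","tape","beaker","dish","tweezers"):
        for b in boxes_of(n,s)[:3]: print(n,np.array(b["position"]),round(b["score"],2),proj(s,b["position"]))
E
```

```text
pics
{'clock': 0.0, 'joint_positions': array([-1.3,  0.5,  1.3,  0. ,  1.3, -0.1]), 'qd': array([ 0., -0.,  0.,  0.,  0., -0.]), 'joint_torque': array([ -0. , -88.2, -38.4,  -0. ,   0. ,  -0. ]), 'position': array([ 248.9, -572.9,  252.7]), 'orientation': array([-3.1, -0.6,  0. ]), 'ft_force': array([ 0.8, -0.1,  0.1]), 'wrist_torque': array([0., 0., 0.]), 'opening': 85.17217153757238}
top 45.735614984047665 311.52525775333754 201.46955473233388 [ 373.2   22.1 1283.6]
clip [460.8 351.4 145.3] 0.7 [170.3 227.9]
clip [490.2  64.9 130.8] 0.18 [290.  216.2]
clip_handles [465.7 350.4 148. ] 0.78 [170.4 225.8]
rail [293.3 356.5  14.2] 0.93 [180.3 295.5]
rail [461.2 334.4  13.3] 0.82 [190.8 231.5]
rail [321.  161.6  10.4] 0.75 [254.9 284.5]
stand [499.8 -20.2  25.5] 0.85 [323.4 216.6]
plate [494.1 -60.7  69. ] 0.43 [339.7 217.1]
tab [ 485.5 -102.5  123.5] 0.45 [358.3 218.3]
switch_tip [ 652.8 -227.1    0.1] 0.64 [397.7 162.3]
switch_tip [495.6 -63.6  67.2] 0.4 [340.8 216.6]
rack [ 462.7 -343.6   29. ] 0.91 [445.4 230.2]
rack [488.7  67.1 126.4] 0.65 [289.2 217. ]
rack [461.1 335.8  14. ] 0.
[... 418 characters left out ...]
9.7 284.6]
rail [283.  369.6  21.6] 0.93 [312.6 356.6]
rail [458.  363.   22.5] 0.89 [253.4 319.9]
rail [314.1 174.3  19.3] 0.71 [343.6 294.3]
stand [669.3 343.   29.9] 0.68 [193.3 276.2]
stand [487.8  -8.   24.5] 0.65 [323.4 225.5]
plate [495.5 -66.4  63. ] 0.56 [331.9 203.5]
tab [ 488.9 -100.4  105.5] 0.62 [340.3 186.9]
switch_tip [493.6  75.6 121.4] 0.62 [305.9 216.8]
switch_tip [481.2 351.8 157.9] 0.22 [244.3 276.3]
rack [ 454.6 -318.1   41.1] 0.94 [382.4 170. ]
meter [725.6 -64.7  34.9] 0.81 [268.7 184. ]
meter [ 654.4 -329.9   65.1] 0.62 [331.8 142.7]
tape [670.2 345.5  29.6] 0.65 [192.4 276.8]
beaker [ 654.6 -328.1   66.4] 0.64 [331.5 142.6]
dish [744.  117.9   4.5] 0.59 [227.7 222.4]
```

View pics/top0.png

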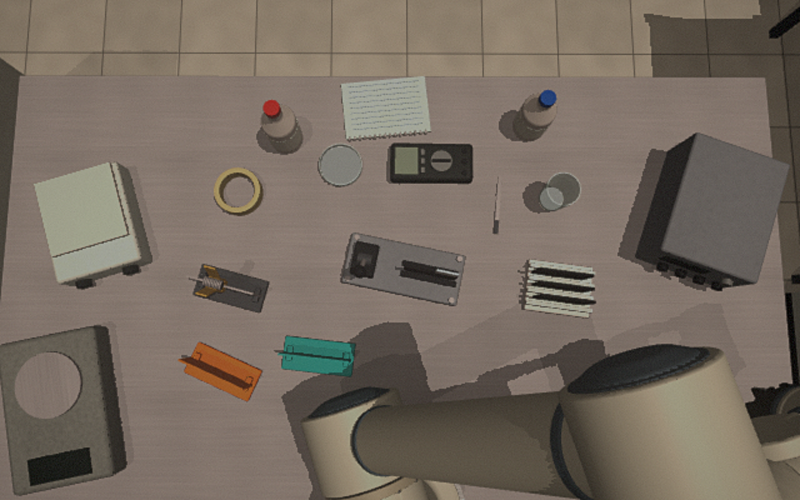

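View pics/side0.png

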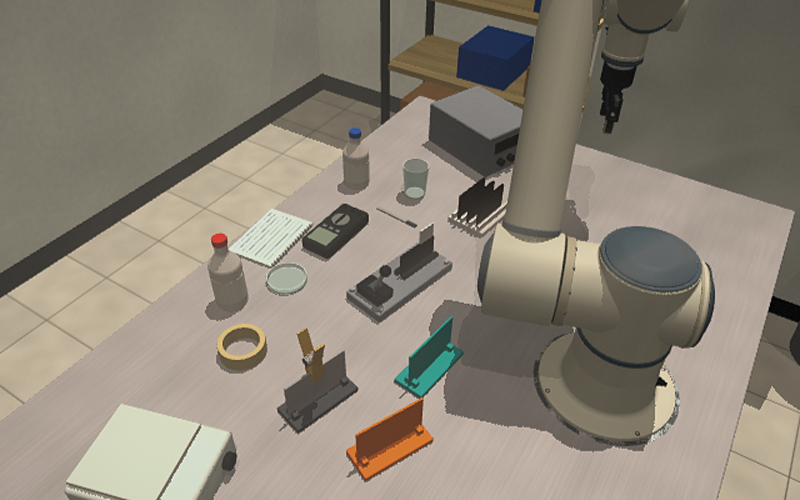

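Top view: the brass clip is at (210,283) on the dark steel rail. The orange rail at (222,371) and the turquoise rail at (317,354) are look-alikes and not meant. The stand is at (403,269), with the switch at (363,262) and the plate and tab at (435,272). The rack's three plain plates at (558,287) are not meant. The side view agrees: clip (312,360), tab (427,235), ball (384,272). Next is a close crop mosaic.

Run:
```python
from h import *
t=snapshot("top");s=snapshot("side")
a=cv2.resize(t["color"][195:260,145:225],(400,325),interpolation=3)
b=cv2.resize(t["color"][180:250,265:380],(460,280),interpolation=3)
c=cv2.resize(s["color"][255:350,215:295],(320,380),interpolation=3)
d=cv2.resize(s["color"][165:260,270:370],(400,380),interpolation=3)
M=np.zeros((600,800,3),np.uint8)
M[:280,:340]=cv2.resize(a,(340,280));M[:280,340:800]=b;M[285:600,0:320]=cv2.resize(c,(320,315));M[285:600,330:660]=cv2.resize(d,(330,315))
cv2.imwrite("pics/m.png",M[:,:,::-1])
np.save("t0.npy",t,allow_pickle=True);np.save("s0.npy",s,allow_pickle=True)
```

```text
(no output)
```

View pics/m.png

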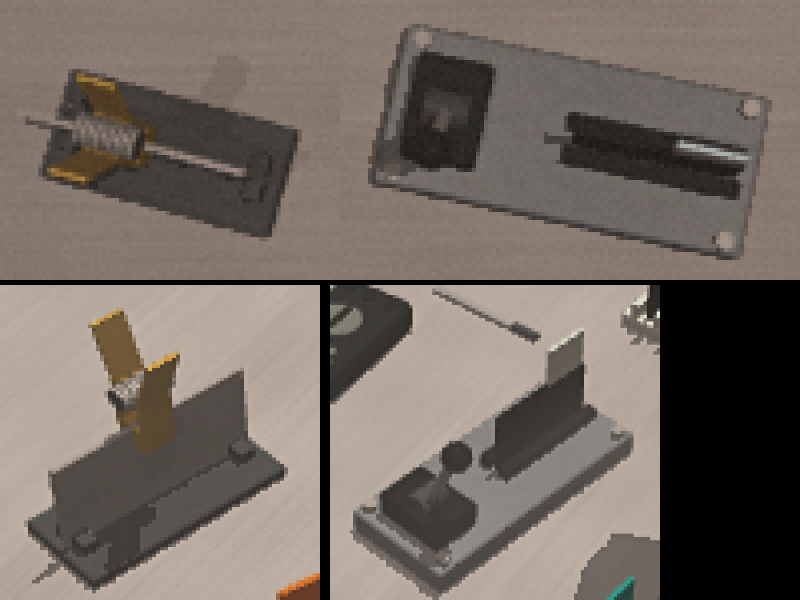

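Run:
```python
from h import *
np.set_printoptions(precision=1,suppress=True)
t=np.load("t0.npy",allow_pickle=True).item();s=np.load("s0.npy",allow_pickle=True).item()
A=lambda x,y,z:ray_z(t,145+x/4.25,195+y/4.308,z)
B=lambda x,y,z:ray_z(t,265+(x-340)/4,180+y/4,z)
def rect(P,n):
    P=np.array(P)[:,:2];(c,wh,a)=cv2.minAreaRect(P.astype(np.float32))
    L=(P[0]+P[3]-P[1]-P[2])/2;W=(P[0]+P[1]-P[2]-P[3])/2
    print(n,P.mean(0),np.linalg.norm(L),np.linalg.norm(W),"yaw of +y dir minus 90:",np.degrees(np.arctan2(L[1],L[0]))-90,np.degrees(np.arctan2(W[1],W[0])))
    return P.mean(0),L/np.linalg.norm(L)
c,l=rect([B(405,26,25),B(768,98,25),B(735,257,25),B(370,184,25)],"stand")
r,rl=rect([A(72,70,12),A(298,130,12),A(270,237,12),A(42,178,12)],"rail")
print("tab edge",B(677,145,125),B(748,158,125),"plate top",B(567,140,85))
h1=[A(78,76,187),A(118,88,187),A(48,178,187),A(88,185,187)];print("handle tops",*h1,np.mean(h1,0))
print("rail top ends",A(27,122,100),A(242,176,100))
# side
C=lambda x,y,z:ray_z(s,215+x/4,255+(y-285)/3.316,z)
D=lambda x,y,z:ray_z(s,270+(x-330)/3.3,165+(y-285)/3.316,z)
print("side tab top",D(547,345,125),D(583,331,125),"tab bottom",D(547,385,85),D(584,366,85),"plate near top",D(495,410,85))
print("side rail top",C(50,475,100),C(243,370,100))
h=[C(90,325,187),C(122,310,187),C(135,372,187),C(180,354,187)];print("side handles",*h,np.mean(h,0))
ball=D(457,457,117);print("ball",ball, "top", B(440,120,117))
for n,cc in(("top",t),("side",s)):
  for q in("tab","clip_handles","clip","switch_tip"):
    for b in boxes_of(q,snapshot(n))[:1]: print(n,q,np.array(b["position"]),b["score"])
# closest for tab x range
```

```text
stand [503.6 -17.2] 247.45327814998242 108.71156734561083 yaw of +y dir minus 90: -11.380218693186904 -12.319778793168856
rail [463.7 350.1] 148.6567243288626 68.72464984188815 yaw of +y dir minus 90: -14.48556513125304 -13.467546757290961
tab edge [490.5 -80.3 125. ] [ 482.5 -123.8  125. ] plate top [497.9 -13.9  85. ]
handle tops [493.1 356.6 187. ] [486.6 334.6 187. ] [438.2 370.7 187. ] [434.5 348.9 187. ] [463.1 352.7 187. ]
rail top ends [475.8 412.  100. ] [444.4 285.1 100. ]
side tab top [497.4 -87.5 125. ] [ 480.6 -121.6  125. ] tab bottom [492.6 -82.3  85. ] [ 478.1 -123.    85. ] plate near top [513.6 -28.9  85. ]
side rail top [481.4 420.  100. ] [443.6 285.  100. ]
side handles [493.4 357.1 187. ] [486.7 336.6 187. ] [446.7 375.9 187. ] [435.4 350.1 187. ] [465.5 354.9 187. ]
ball [490.2  68.  117. ] top [507.   65.6 117. ]
top tab [459.9 337.5  13.7] 0.38
top clip_handles [465.3 351.9 147.3] 0.65
top clip [462.6 350.3 141.7] 0.75
top switch_tip [673.3 341.7  37.1] 0.73
side tab [490.2 -97.4 106. ] 0.5
side clip_handles [459.2 355.3 145.5] 0.76
side clip [458.2 357.  142.7] 0.77
side switch_tip [ 455.3 -321.1   42. ] 0.74
```

```bash
cat >> h.py <<'E'
from scipy.spatial.transform import Rotation as Ro
def plan(p,yaw):
    "p: target TCP world; yaw deg of the direction tool y should lie along (mod 180)"
    st=telemetry.sense();R=Ro.from_rotvec(st["orientation"]).as_matrix()
    d=R.T@(np.array(p,float)-st["position"])/10
    cur=np.degrees(np.arctan2(R[1,1],R[0,1]));e=(yaw-cur+90)%180-90
    print("clock %.2f"%st["clock"],"tcp",st["position"].round(1),"z",R[:,2].round(3),"ycur %.1f"%cur,"world turn %.1f -> roll units %.2f"%(e,e/5*np.sign(R[2,2])),"shift cm",d.round(2),"q",st["joint_positions"].round(2),"open %.1f"%st["opening"],"F",st["ft_force"].round(1))
E
python3 -c "
from h import *
plan([462.5,353.5,275],-13.9)"
```

```text
clock 2.30 tcp [ 249.  -573.2  253.3] z [-0. -0. -1.] ycur -66.5 world turn 52.6 -> roll units -10.52 shift cm [ 56.5  -76.5   -2.17] q [-1.26  0.49  1.35 -0.    1.3  -0.1 ] open 85.1 F [0.1 0.3 0.4]
```

```bash
R='[[[2.1,-2.8,-0.1],0],[[2.1,-2.8,-0.1],0],[[2.1,-2.8,-0.1],0],[[2.1,-2.8,-0.1],0],[[2.1,-2.8,-0.1],0],[[2.1,-2.8,-0.1],0],[[2.1,-2.8,-0.1],0],[[2.1,-2.8,-0.1],0],[[2.1,-2.8,-0.1],0],[[2.1,-2.8,-0.1],0],[[2.1,-2.8,-0.1],0],[[2.1,-2.8,-0.1],0]]' ; unset R
python3 -m jog '[[[2.1,-2.8,-0.1],0],[[2.1,-2.8,-0.1],0],[[2.1,-2.8,-0.1],0],[[2.1,-2.8,-0.1],0],[[2.1,-2.8,-0.1],0],[[2.1,-2.8,-0.1],0],[[2.1,-2.8,-0.1],0],[[2.1,-2.8,-0.1],0],[[2.1,-2.8,-0.1],0],[[2.1,-2.8,-0.1],0],[[2.1,-2.8,-0.1],0],[[2.1,-2.8,-0.1],0]]' 8.5
python3 -m jog '[[[2.1,-2.8,-0.1],0],[[2.1,-2.8,-0.1],0],[[2.1,-2.8,-0.1],0],[[2.1,-2.8,-0.1],0],[[2.1,-2.8,-0.1],0],[[2.1,-2.8,-0.1],0],[[2.1,-2.8,-0.1],0],[[2.1,-2.8,-0.1],0],[[2.1,-2.8,-0.1],0],[[2.1,-2.8,-0.1],0],[[2.1,-2.8,-0.1],0],[[2.1,-2.8,-0.1],0]]'
python3 -m jog '[[[0,0,0],-1.32],[[0,0,0],-1.32],[[0,0,0],-1.32],[[0,0,0],-1.32],[[0,0,0],-1.32],[[0,0,0],-1.32],[[0,0,0],-1.32],[[0,0,0],-1.28],[[0,0,0],0],[[0,0,0],0]]'
python3 -c "
from h import *
plan([462.5,353.5,275],-13.9)"
```

```text
clock: 3.3
position: [346.3, -163.1, 265.5]
orientation: [3.076, 0.639, 0.001]
ft_force: [0.7, -1.1, -0.0]
opening: 85.0
clock: 4.3
position: [443.6, 245.9, 277.5]
orientation: [-3.076, -0.64, -0.001]
ft_force: [1.4, -0.1, -0.3]
opening: 85.1
clock: 5.13
position: [443.5, 243.9, 277.3]
orientation: [-2.478, -1.931, -0.0]
ft_force: [-0.0, -1.0, 0.3]
opening: 85.0
clock 5.13 tcp [443.5 243.9 277.3] z [ 0.  0. -1.] ycur -14.1 world turn 0.2 -> roll units -0.05 shift cm [11.09 -0.84  0.23] q [0.38 0.3  1.6  0.   1.24 0.63] open 85.0 F [-0.  -1.   0.3]
```

```bash
python3 -m jog '[[[2.8,-0.2,0],0],[[2.8,-0.2,0],0],[[2.8,-0.2,0],0],[[2.7,-0.25,0],0],[[0,0,2],0],[[0,0,2],0],[[0,0,0],0],[[0,0,0],0]]'
python3 - <<'E'
from h import *
plan([463,353.5,171],-13.9)
t=snapshot("top");s=snapshot("side")
M=np.zeros((600,800,3),np.uint8)
M[:600,:400]=cv2.resize(s["color"][230:350,210:290],(400,600),interpolation=3)
M[:400,400:]=cv2.resize(t["color"][180:280,120:220],(400,400),interpolation=3)
cv2.imwrite("pics/m2.png",M[:,:,::-1])
E
```

```text
clock: 5.8
position: [461.6, 353.4, 236.9]
orientation: [-2.477, -1.932, 0.003]
ft_force: [0.7, 1.0, 0.4]
opening: 84.5
clock 5.80 tcp [461.6 353.4 236.9] z [-0.002 -0.001 -1.   ] ycur -14.1 world turn 0.2 -> roll units -0.04 shift cm [0.05 0.15 6.59] q [0.55 0.45 1.48 0.   1.22 0.8 ] open 84.5 F [0.7 1.  0.4]
```

View pics/m2.png

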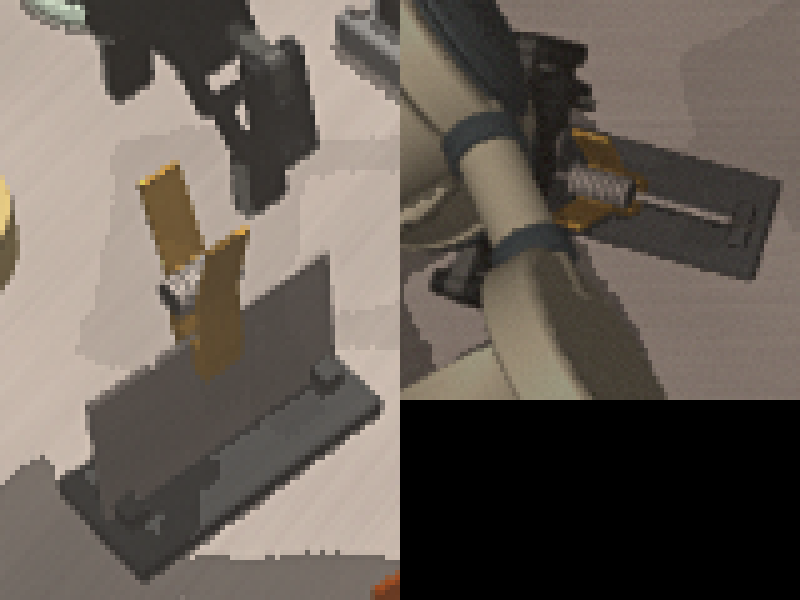

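The fingers straddle both handles, seen at (160,170) and (235,235) in the side crop. Next I descend and squeeze.

```bash
python3 -m jog '[[[0.05,0.15,1.5],0],[[0,0,1.5],0],[[0,0,1.5],0],[[0,0,1.3],0],[[0,0,0.8],0],[[0,0,0],0],[[0,0,0],0],[[0,0,0],0]]'
python3 -m jog '[[[0,0,0],0],[[0,0,0],0],[[0,0,0],0],[[0,0,0],0],[[0,0,0],0],[[0,0,0],0],[[0,0,0],0],[[0,0,0],0],[[0,0,0],0],[[0,0,0],0],[[0,0,0],0],[[0,0,0],0]]' 1.5
python3 - <<'E'
from h import *
plan([463,353.5,271],-13.9)
E
```

```text
clock: 6.57
position: [464.1, 354.1, 172.4]
orientation: [2.474, 1.935, 0.003]
ft_force: [-0.5, 0.4, 0.8]
opening: 85.1
clock: 7.57
position: [463.6, 353.8, 171.3]
orientation: [2.474, 1.936, -0.0]
ft_force: [-0.1, -0.0, -1.6]
opening: 23.9
clock 7.57 tcp [463.6 353.8 171.3] z [-0. -0. -1.] ycur -13.9 world turn 0.0 -> roll units -0.00 shift cm [-0.04 -0.05 -9.97] q [ 0.55  0.53  1.55 -0.    1.07  0.79] open 23.9 F [-0.1 -0.  -1.6]
```

```bash
python3 -m jog '[[[0,0,-0.5],0],[[0,0,-1],0],[[0,0,-1.5],0],[[0,0,-1.5],0],[[0,0,-1.5],0],[[0,0,-1.5],0],[[0,0,-1.5],0],[[0,0,-1],0],[[0,0,0],0],[[0,0,0],0]]'
python3 - <<'E'
from h import *
plan([486.3,-102,271],-11.6)
t=snapshot("top");s=snapshot("side")
for n,c in(("t",t),("s",s)):
  for q in("clip","clip_jaws","clip_handles","rail"):
    for b in boxes_of(q,c)[:1]: print(n,q,np.array(b["position"]).round(1),round(b["score"],2))
save(s,"m3.png",(180,180,320,340),5)
E
```

```text
clock: 8.4
position: [463.7, 353.9, 271.7]
orientation: [2.474, 1.936, 0.002]
ft_force: [-0.0, 0.2, -1.1]
opening: 23.5
clock 8.40 tcp [463.7 353.9 271.7] z [ 0.001  0.001 -1.   ] ycur -13.9 world turn 2.3 -> roll units -0.46 shift cm [-43.7   13.16   0.05] q [ 0.55  0.42  1.43 -0.    1.3   0.79] open 23.5 F [-0.   0.2 -1.1]
t clip [460.8 346.5 228.5] 0.84
t clip_jaws [463.1 344.9 228.5] 0.68
t rail [270.8 310.9  12.7] 0.76
s clip [451.2 360.7 219.6] 0.63
s clip_jaws [451.9 357.9 221.6] 0.91
s clip_handles [452.  363.9 222.8] 0.94
s rail [314.6 174.7  17.3] 0.82
```

View pics/m3.png

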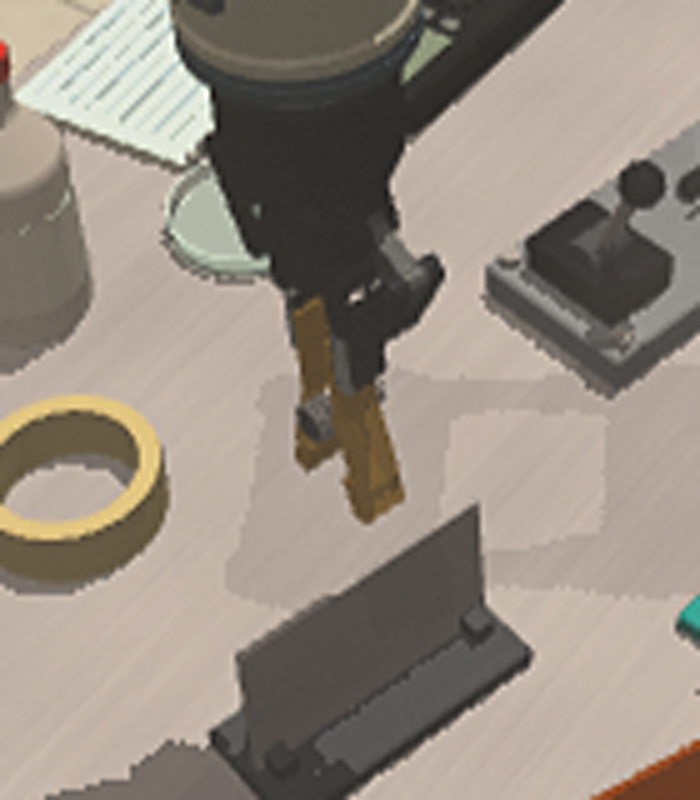

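```bash
python3 -m jog '[[[-1.5,0.4,0],0],[[-3,0.9,0],0],[[-3.5,1.1,0],0],[[-3.5,1.1,0],0],[[-3.5,1.1,0],0],[[-3.5,1.1,0],0],[[-3.5,1.1,0],0],[[-3.5,1.1,0],0],[[-3.5,1.1,0],0],[[-3.5,1.1,0],0],[[-3.5,1.1,0],0],[[-3,0.8,0],0]]'
python3 -m jog '[[[-2,0.6,0],0],[[-1.2,0.36,0],0],[[-0.5,0.1,0],0],[[0,0,0],-0.46],[[0,0,0],0],[[0,0,0],0]]'
python3 - <<'E'
from h import *
s0=snapshot("side")
plan([486.3,-102,271],-11.6)
t=snapshot("top")
M=np.zeros((600,800,3),np.uint8)
M[:600,:400]=cv2.resize(s0["color"][110:230,290:370],(400,600),interpolation=3)
M[:400,400:]=cv2.resize(t["color"][170:250,310:390],(400,400),interpolation=3)
cv2.imwrite("pics/m4.png",M[:,:,::-1])
st=telemetry.sense()["position"]
for z in range(222,246,4): print(z,proj(s0,[463.7+4.3,353.9+17.5,z]).round(1), proj(s0,[st[0]+4,st[1]+17.5,z]).round(1))
E
```

```text
clock: 9.9
position: [485.8, -56.3, 271.4]
orientation: [2.474, 1.935, 0.0]
ft_force: [1.1, 0.1, -1.8]
opening: 24.0
clock: 10.4
position: [487.4, -91.3, 271.3]
orientation: [-2.435, -1.985, -0.0]
ft_force: [1.1, 0.3, -0.5]
opening: 24.3
clock 10.45 tcp [487.5 -91.3 271.3] z [-0.  0. -1.] ycur -11.6 world turn 0.0 -> roll units -0.01 shift cm [-1.08  0.1   0.03] q [-0.31  0.29  1.63  0.    1.22 -0.1 ] open 23.7 F [-0.  -0.2 -0.4]
222 [241.1 265.3] [336.3 159.1]
226 [240.9 264. ] [336.3 157.9]
230 [240.8 262.8] [336.4 156.8]
234 [240.6 261.6] [336.4 155.6]
238 [240.4 260.3] [336.5 154.4]
242 [240.3 259. ] [336.5 153.2]
```

View pics/m4.png

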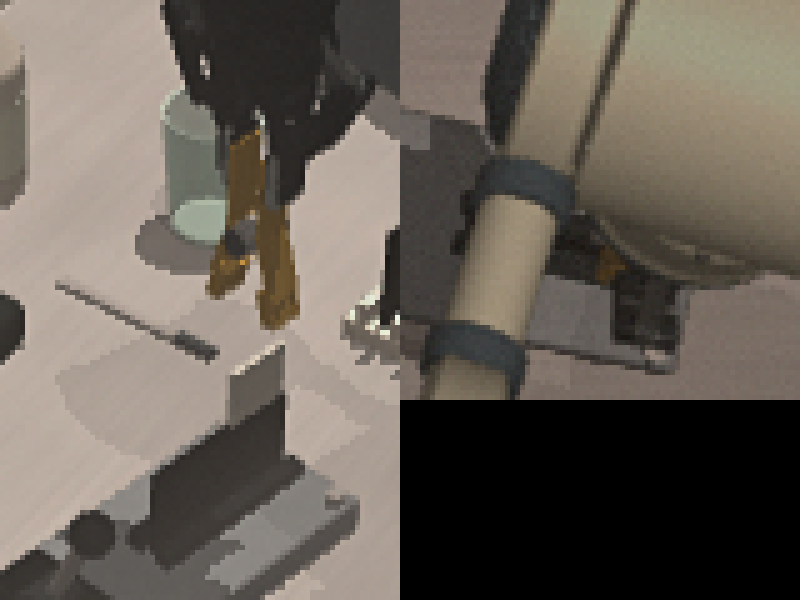

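```bash
python3 -m jog '[[[-0.5,0.05,0],0],[[-0.58,0.05,0.5],0],[[0,0,1],0],[[0,0,1],0],[[0,0,1],0],[[0,0,0.5],0],[[0,0,0],0],[[0,0,0],0]]'
python3 - <<'E'
from h import *
s0=snapshot("side")
plan([486.3,-102,198],-11.6)
print(ray_z(s0,336,185,125),ray_z(s0,347,179,125))
for z in range(170,190,4): print(z,proj(s0,[487.5-23.3,-91.3+16,z]).round(1))
st=telemetry.sense()["position"]
print("pivot end by z",[(z,proj(s0,[st[0]+3.6,st[1]+17.6,z]).round(1)) for z in (184,188,192,196)])
save(s0,"m5.png",(300,130,380,215),7)
E
```

```text
clock: 11.17
position: [486.4, -103.0, 231.2]
orientation: [-2.435, -1.985, 0.0]
ft_force: [0.0, 0.9, -0.5]
opening: 24.0
clock 11.22 tcp [ 486.6 -103.   231.6] z [ 0. -0. -1.] ycur -11.6 world turn 0.0 -> roll units -0.01 shift cm [ 0.1  -0.05  3.36] q [-0.33  0.34  1.68 -0.    1.12 -0.13] open 23.6 F [-0.2 -1.  -0.3]
[492.34663046 -80.41601643 125.        ] [ 479.50514645 -121.62371426  125.        ]
170 [344.3 177. ]
174 [344.4 175.9]
178 [344.4 174.8]
182 [344.5 173.7]
186 [344.6 172.5]
pivot end by z [(184, array([338.3, 168.1])), (188, array([338.4, 167. ])), (192, array([338.4, 165.8])), (196, array([338.5, 164.7]))]
```

View pics/m5.png

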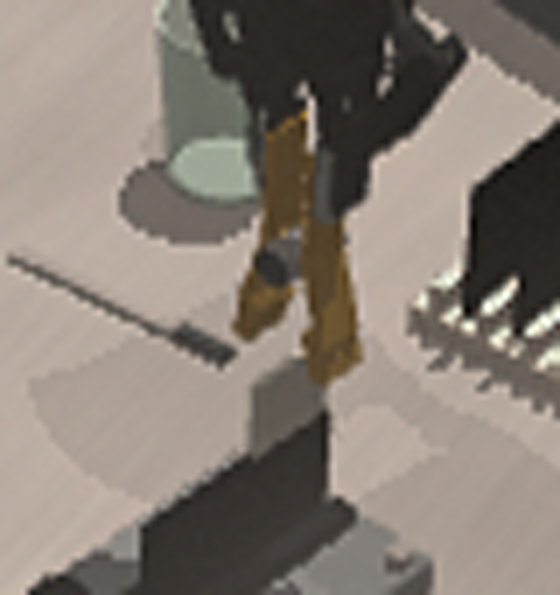

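The tab stands between the open jaws. The barrel at (276,262) puts the clip about 8 mm lower in the grip than planned, so I allow for that and go down 29 mm.

```bash
python3 -m jog '[[[0.1,-0.05,0.5],0],[[0,0,0.6],0],[[0,0,0.6],0],[[0,0,0.6],0],[[0,0,0.4],0],[[0,0,0.2],0],[[0,0,0],0],[[0,0,0],0],[[0,0,0],0]]'
python3 - <<'E'
from h import *
s0=snapshot("side")
plan([486.3,-102,202],-11.6)
st=telemetry.sense()["position"]
print("pivot end by z",[(z,proj(s0,[st[0]+3.6,st[1]+17.6,z]).round(1)) for z in (154,158,162,166)])
print("plate top near tab",proj(s0,[486+4,-102+20,85]),proj(s0,[486-4,-102-20,85]))
save(s0,"m6.png",(300,130,380,215),7)
E
```

```text
clock: 11.97
position: [486.3, -101.8, 202.5]
orientation: [2.435, 1.985, 0.0]
ft_force: [0.5, 0.6, -1.3]
opening: 23.9
clock 12.02 tcp [ 486.3 -101.8  202.5] z [ 0. -0. -1.] ycur -11.6 world turn 0.0 -> roll units -0.00 shift cm [-0.02  0.    0.05] q [-0.33  0.38  1.72 -0.    1.04 -0.12] open 24.2 F [ 0.6  0.1 -1.3]
pivot end by z [(154, array([337.8, 176.7])), (158, array([337.8, 175.6])), (162, array([337.9, 174.5])), (166, array([338. , 173.4]))]
plate top near tab [336.47568973 195.54058943] [345.66331072 189.1425923 ]
```

View pics/m6.png

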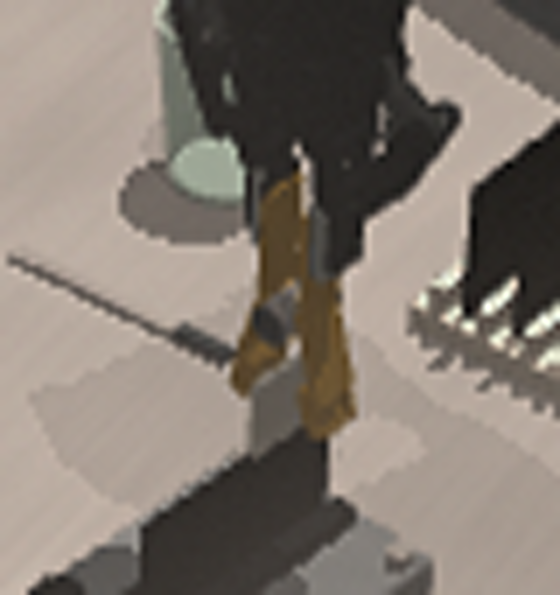

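The tab is between the jaws and the pivot reads z≈158, so the shut jaw ends should come to about 103. I release gently.

```bash
python3 -m jog '[[[0,0,0],0],[[0,0,0],0],[[0,0,0],0]]' 3.5
python3 -m jog '[[[0,0,0],0],[[0,0,0],0],[[0,0,0],0],[[0,0,0],0]]' 4.5
python3 -m jog '[[[0,0,0],0],[[0,0,0],0],[[0,0,0],0],[[0,0,0],0],[[0,0,0],0],[[0,0,0],0]]' 8.5
python3 - <<'E'
from h import *
s0=snapshot("side")
for q in("clip","clip_jaws","clip_handles"):
    for b in boxes_of(q,s0)[:1]: print(q,np.array(b["position"]).round(1),round(b["score"],2))
save(s0,"m7.png",(300,130,380,215),7)
E
```

```text
clock: 12.27
position: [486.2, -101.8, 202.4]
orientation: [2.435, 1.985, 0.0]
ft_force: [0.6, -0.3, -1.4]
opening: 35.1
clock: 12.6
position: [486.1, -101.8, 202.3]
orientation: [2.435, 1.985, 0.0]
ft_force: [0.0, -0.2, -1.3]
opening: 45.2
clock: 13.1
position: [486.1, -101.8, 202.3]
orientation: [2.435, 1.985, 0.0]
ft_force: [0.0, -0.1, -0.6]
opening: 84.6
clip [485.  -96.9 168.1] 0.95
clip_jaws [ 488.8 -100.9  172.6] 0.88
clip_handles [485.9 -96.  171.6] 0.64
```

View pics/m7.png

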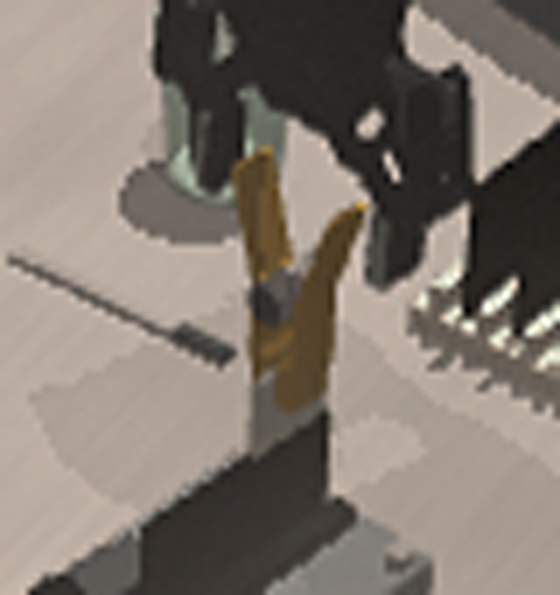

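Run:
```python
from h import *
s=snapshot("side");a=np.radians(-11.6);ex=np.array([np.cos(a),np.sin(a)]);ey=np.array([-ex[1],ex[0]])
def pr(c,x,y,z):
    p=np.array(c)+x*ex+y*ey; return ((proj(s,[*p,z])-[300,130])*7).round(0)
c=[486.1,-101.8]
for n,x,y,z in(("tabTL",-2,22,125),("tabTR",-2,-22,125),("tabBL",-2,22,85),("tabBR",-2,-22,85)):print(n,pr(c,x,y,z))
for dy in(0,-5):
  for z in(99,103,107): print(dy,z,"in+y",pr(c,-2,11+dy,z),"out+y",pr(c,-11,11+dy,z),"out-y",pr(c,-11,-11+dy,z))
print("pivot",[(z,pr(c,0,18,z)) for z in(156,160,164)])
for x in(-26,26):print("top",x,pr(c,x,11,210),pr(c,x,-11,210))
plan([486,-102,290],-11.6)
```

```text
tabTL [259. 389.]
tabTR [330. 341.]
tabBL [256. 463.]
tabBR [325. 415.]
0 99 in+y [275. 425.] out+y [291. 435.] out-y [326. 411.]
0 103 in+y [275. 418.] out+y [291. 428.] out-y [326. 403.]
0 107 in+y [275. 410.] out+y [292. 420.] out-y [327. 396.]
-5 99 in+y [283. 420.] out+y [299. 429.] out-y [334. 405.]
-5 103 in+y [283. 412.] out+y [299. 422.] out-y [334. 398.]
-5 107 in+y [283. 405.] out+y [300. 415.] out-y [335. 391.]
pivot [(156, array([265., 323.])), (160, array([265., 316.])), (164, array([266., 308.]))]
top -26 [331. 237.] [368. 213.]
top 26 [234. 182.] [271. 159.]
clock 13.35 tcp [ 486.1 -101.8  202.3] z [ 0.  0. -1.] ycur -11.6 world turn 0.0 -> roll units -0.00 shift cm [-0.03 -0.01 -8.77] q [-0.33  0.38  1.72  0.    1.04 -0.12] open 84.9 F [-0.2 -0.5 -0.3]
```

The clip holds upright on the tab. The jaw outline (275,408), (290,414), (325,395) matches a centred clip with jaw ends at z≈105–109, so it covers about 16–20 mm of the tab. Next I retreat and go to the switch's -x side.

```bash
python3 -m jog '[[[0,0,-1],0],[[0,0,-1.5],0],[[0,0,-1.5],0],[[0,0,-1.5],0],[[0,0,-1.5],0],[[0,0,-1.3],0],[[0,0,-0.5],0],[[0,0,0],0],[[0,0,0],0]]'
python3 - <<'E'
from h import *
s=snapshot("side")
for q in ("switch_tip","clip"):
    for b in boxes_of(q,s)[:2]: print(q,np.array(b["position"]).round(1),round(b["score"],2),proj(s,b["position"]))
plan([442.3,82.2,250],-11.6)
E
```

```text
clock: 14.1
position: [486.0, -101.7, 289.9]
orientation: [-2.435, -1.985, 0.0]
ft_force: [-0.1, 0.4, -0.1]
opening: 85.2
switch_tip [491.8  76.5 116.9] 0.49 [306.28271801 218.48636614]
clip [484.  -94.9 169.8] 0.86 [341.71644619 171.08225054]
clock 14.25 tcp [ 485.7 -101.6  289.4] z [-0.001  0.    -1.   ] ycur -11.6 world turn 0.0 -> roll units -0.00 shift cm [17.13 -7.95  3.96] q [-0.33  0.28  1.6  -0.    1.27 -0.12] open 85.1 F [0.1 1.  0.4]
```

```bash
python3 -m jog '[[[1.5,-0.7,0],0],[[2.7,-1.3,0],0],[[2.7,-1.3,0],0],[[2.7,-1.3,0],0],[[2.7,-1.3,0],0],[[2.7,-1.3,1],0],[[2,-0.7,1.5],0],[[0.1,0,1.5],0],[[0,0,0],0],[[0,0,0],0]]' 0
python3 - <<'E'
from h import *
plan([442.3,82.2,128],-11.6)
E
```

```text
clock: 15.08
position: [442.7, 81.6, 249.7]
orientation: [-2.433, -1.985, 0.003]
ft_force: [0.6, -0.4, 0.5]
opening: 0.3
clock 15.08 tcp [442.7  81.6 249.7] z [-0.002 -0.    -1.   ] ycur -11.6 world turn -0.0 -> roll units 0.00 shift cm [ 0.06 -0.03 12.17] q [ 0.05  0.25  1.76 -0.    1.13  0.25] open 0.3 F [ 0.6 -0.4  0.5]
```

```bash
python3 -m jog '[[[0,0,1],0],[[0,0,2],0],[[0,0,2],0],[[0,0,2],0],[[0,0,2],0],[[0,0,1.5],0],[[0,0,1],0],[[0,0,0.6],0],[[0,0,0],0],[[0,0,0],0]]'
python3 - <<'E'
from h import *
plan([442.3,82.2,128],-11.6)
s=snapshot("side");save(s,"m8.png",(260,140,380,260),5)
E
```

```text
clock: 15.92
position: [443.7, 81.3, 129.7]
orientation: [2.435, 1.984, 0.0]
ft_force: [0.2, 0.3, -0.6]
opening: 0.1
clock 15.92 tcp [443.7  81.3 129.7] z [ 0. -0. -1.] ycur -11.7 world turn 0.1 -> roll units -0.01 shift cm [ 0.06 -0.15  0.17] q [ 0.05  0.44  1.9  -0.    0.8   0.25] open 0.1 F [ 0.2  0.3 -0.6]
```

View pics/m8.png

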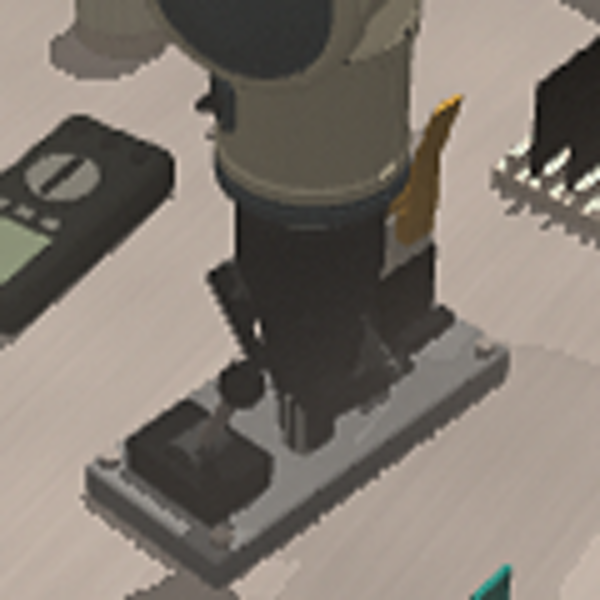

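The clip still stands. The ball is at (242,383) and the closed fingers at (305,440), on its -x side. I push toward +x.

```bash
python3 -m jog '[[[-0.1,0.5,0],0],[[-0.1,0.7,0],0],[[0,0.7,0],0],[[0,0.7,0],0],[[0,0.7,0],0],[[0,0.7,0],0],[[0,0.7,0],0],[[0,0.7,0],0],[[0,0.7,0],0],[[0,0.7,0],0],[[0,0.7,0],0],[[0,0.5,0],0]]'
python3 -m jog '[[[0,0.2,0],0],[[0,0.2,0],0],[[0,0.2,0],0],[[0,0,0],0]]'
python3 -m jog '[[[0,0.15,0],0],[[0,0.15,0],0],[[0,0,0],0]]'
python3 - <<'E'
from h import *
plan([442.3,82.2,128],-11.6)
s=snapshot("side");save(s,"m9.png",(240,140,380,260),5)
E
```

```text
clock: 16.97
position: [522.1, 63.4, 129.2]
orientation: [2.435, 1.985, 0.0]
ft_force: [-0.5, -0.3, -0.6]
opening: -0.0
clock: 17.3
position: [527.2, 62.3, 129.3]
orientation: [2.435, 1.985, 0.0]
ft_force: [0.6, -0.3, -0.6]
opening: -0.1
clock: 17.55
position: [530.2, 61.7, 129.3]
orientation: [2.435, 1.985, 0.0]
ft_force: [-0.2, -0.4, -0.6]
opening: 0.2
clock 17.55 tcp [530.2  61.7 129.3] z [ 0. -0. -1.] ycur -11.6 world turn 0.0 -> roll units -0.00 shift cm [ 0.23 -9.02  0.13] q [ 0.    0.53  1.71 -0.    0.91  0.21] open 0.2 F [-0.2 -0.4 -0.6]
```

View pics/m9.png

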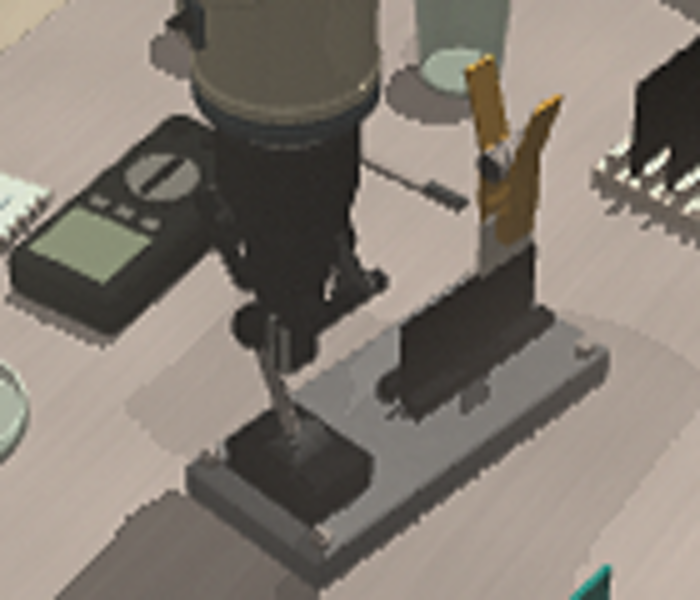

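The lever has gone over to +x, with the ball at (255,325), but no stop force shows yet. I push on until the force rises.

```bash
python3 -m jog '[[[0,0.15,0],0],[[0,0.15,0],0],[[0,0,0],0]]'
python3 -m jog '[[[0,0.15,0],0],[[0,0.15,0],0],[[0,0,0],0]]'
python3 - <<'E'
from h import *
s=snapshot("side");a=np.radians(-11.6);ex=np.array([np.cos(a),np.sin(a)]);ey=np.array([-ex[1],ex[0]])
for th in(.2,.3,.4,.5,.55):
    p=np.array([503.6,-17.2])+80*np.sin(th)*ex+83*ey; print(th,proj(s,[*p,47+80*np.cos(th)]).round(1),((proj(s,[*p,47+80*np.cos(th)])-[240,140])*5).round(0))
save(s,"m10.png",(260,180,330,250),8)
plan([442.3,82.2,128],-11.6)
E
```

```text
clock: 17.85
position: [533.2, 61.1, 129.3]
orientation: [2.435, 1.985, 0.0]
ft_force: [-0.7, 0.5, -0.6]
opening: -0.2
clock: 18.1
position: [535.7, 60.6, 129.2]
orientation: [-2.435, -1.985, 0.001]
ft_force: [-2.6, 0.6, 0.1]
opening: 0.3
0.2 [295.9 206.9] [280. 335.]
0.3 [293.9 206.1] [270. 331.]
0.4 [292.1 205.6] [260. 328.]
0.5 [290.3 205.3] [251. 327.]
0.55 [289.4 205.3] [247. 326.]
clock 18.15 tcp [535.7  60.6 129.2] z [-0.001  0.    -1.   ] ycur -11.6 world turn 0.0 -> roll units -0.00 shift cm [ 0.24 -9.58  0.12] q [0.   0.53 1.69 0.   0.91 0.2 ] open -0.1 F [-1.8  0.8  0.6]
```

View pics/m10.png

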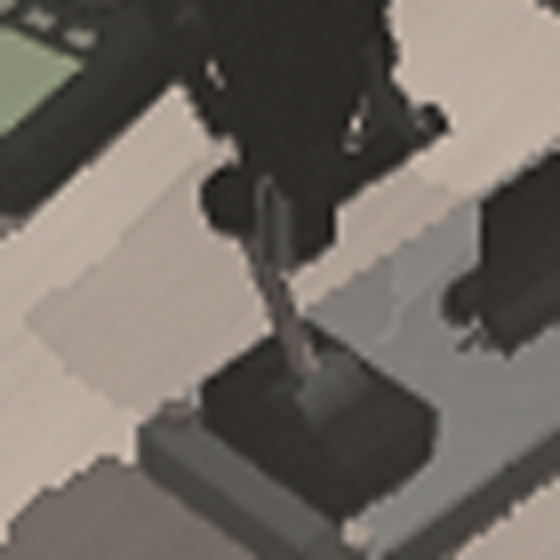

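```bash
python3 -m jog '[[[0,0.1,0],0],[[0,0,0],0],[[0,0,0],0]]'; python3 -m jog '[[[0,0.1,0],0],[[0,0,0],0],[[0,0,0],0]]'
```

```text
clock: 18.4
position: [536.0, 60.5, 129.1]
orientation: [-2.434, -1.984, 0.002]
ft_force: [-6.0, 0.9, 1.4]
opening: 0.1
clock: 18.65
position: [536.3, 60.4, 129.0]
orientation: [-2.433, -1.984, 0.003]
ft_force: [-10.6, 1.9, 4.3]
opening: -0.1
```

The force rises against a firm stop, so the lever is fully over. I back off, rise and check.

```bash
python3 -m jog '[[[0,-0.5,0],0],[[0,-1,0],0],[[0,-1.5,0],0],[[0,-1.5,0],0],[[0,-1.5,0],0],[[0,-1.5,0],0],[[0,-1,-0.5],0],[[0,0,-1.5],0],[[0,0,-2],0],[[0,0,-2],0],[[0,0,-2],0],[[0,0,-2],0]]'
python3 -m jog '[[[0,0,-2],0],[[0,-2,-1],0],[[0,-2,0],0],[[0,-1,0],0],[[0,0,0],0],[[0,0,0],0]]'
python3 - <<'E'
from h import *
s=snapshot("side")
M=np.zeros((560,800,3),np.uint8);M[:,:]=cv2.resize(s["color"][140:252,230:390],(800,560),interpolation=3)
cv2.imwrite("pics/m11.png",M[:,:,::-1]);plan([442,82,250],-11.6)
E
```

```text
clock: 19.65
position: [454.3, 77.3, 230.8]
orientation: [2.434, 1.985, 0.001]
ft_force: [0.0, 0.8, -1.3]
opening: -0.2
clock: 20.15
position: [405.7, 87.4, 259.5]
orientation: [2.434, 1.985, 0.001]
ft_force: [0.3, -0.1, -0.2]
opening: 0.1
clock 20.20 tcp [406.2  87.3 259.3] z [ 0.001 -0.    -1.   ] ycur -11.6 world turn 0.0 -> roll units -0.00 shift cm [0.2  3.61 0.94] q [ 0.07  0.19  1.82 -0.    1.13  0.27] open -0.0 F [-0.2  0.   0.4]
```

Run:
```python
from h import *
s=snapshot("side")
for q in ("switch_tip","clip"):
    for b in boxes_of(q,s)[:2]: print(q,np.array(b["position"]).round(1),round(b["score"],2),proj(s,b["position"]).round(1))
g=s["color"][192:220,276:306].sum(2)
m=(g<170).astype(np.uint8);n,l,st,c=cv2.connectedComponentsWithStats(m)
for i in range(1,n):
    if st[i,4]>15: print("dark blob",c[i]+[276,192],st[i])
```

```text
switch_tip [553.5  66.3 102.5] 0.66 [289.7 211.8]
switch_tip [ 680.7 -227.3    2.2] 0.25 [308.8 170.4]
dark blob [289.37735849 204.62264151] [10  9  8  8 53]
```

The ball stays at (289.4,204.6), which matches the lever fully over. The network missed the clip this time, perhaps hidden by the arm, so I move the arm away and check again.

```bash
python3 -m jog '[[[2,-1,-2],0],[[3,0,-2],0],[[3,0,-2],0],[[3,0,-1],0],[[3,0,0],0],[[2,0,0],0],[[0,0,0],0],[[0,0,0],0]]'
python3 - <<'E'
from h import *
for n in("side","top"):
  s=snapshot(n)
  for q in ("clip","switch_tip","tab"):
    for b in boxes_of(q,s)[:1]: print(n,q,np.array(b["position"]).round(1),round(b["score"],2),proj(s,b["position"]).round(1))
  if n=="side":
    h=cv2.cvtColor(s["color"],cv2.COLOR_RGB2HSV)[130:215,300:380]
    m=((h[...,0]>10)&(h[...,0]<25)&(h[...,1]>110)).astype(np.uint8)
    ys,xs=np.nonzero(m);print(len(xs),"brass bbox in 7x crop",xs.min()*7,xs.max()*7+7,ys.min()*7,ys.max()*7+7)
E
```

```text
clock: 21.02
position: [428.3, 246.8, 328.7]
orientation: [-2.433, -1.987, 0.001]
ft_force: [0.0, 0.3, -0.0]
opening: 0.0
side clip [483.3 -95.4 169.8] 0.61 [342.  171.1]
side switch_tip [541.5  67.   77. ] 0.38 [293.3 220.3]
side tab [ 640.8 -225.4    1.8] 0.57 [318.5 174.8]
277 brass bbox in 7x crop 231 364 147 413
top clip [ 488.7 -103.1  170.6] 0.86 [360.6 215.1]
```

```bash
python3 -c "
from h import *
print(close_job())"
```

```text
the job is handed in; nothing more can be done
None
```

The clip is closed upright on the tab and the toggle lever is fully over to its +x side. I handed the job in at about 21 s.

- **Clip:** I squeezed it off the dark steel rail and let it close on the tab. Its jaw ends sit about 18–24 mm above the black plate and cover roughly 16–22 mm of the tab's 40 mm. From the pictures the jaws look square and within the tab's width, by an estimated 7 mm or more. The clip's outline in the last side picture matches the one from when I released it, and the top camera puts it within about 3 mm of the tab's centre.
- **Slip in the grip:** The clip sat about 8 mm lower between the fingers than planned. I allowed for this when lowering it, and the jaw ends stayed well above the plate.
- **Switch:** I pushed the ball with closed fingers until the force rose to 11 N against a firm stop. After I withdrew, the ball stayed at pixel (289.4, 204.6), where a lever fully over should put it.
- **Checks that failed or disagreed:**
    - The viewer's picture limit was used up, so the last checks were numeric only.
    - The clip was missed in one picture and found again once the arm moved away.
    - The last ball (score 0.38) and tab positions from the networks were wrong, so I did not use them.
- **Rest of the bench:** I did not measure the other items again, but the arm's path stayed clear of them.

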